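# Check the running speed of a rotary tattoo machine with a laser tachometer

## Robot

A 6-joint arm with a two-finger parallel gripper is mounted at the origin on a cart in front of the work surface, level with it; the furniture and walls round the work are solid. World frame = base frame: x ahead of the robot, y to its left, z up, the work surface at z = 0. Lengths are in mm, angles in rad, forces in N, time in s.
With the tool pointing down it reaches from about 350 to 975 mm from the base axis. Payload 7.1 kg.
Tool frame: the origin (TCP) lies midway between the tips of the shut fingers; the grasp point (between the pads) lies 19 mm behind it (ctrl.grasp_offset is the distance from the TCP to the grasp point, in mm); z points along the fingers, y is the line along which they close (so a half turn about z gives the same grasp; the last joint's range is limited). The gripper opens to 88 mm and grips with 3 to 60 N. Pads are 20 mm wide; open, the fingers measure 115 mm over their backs; the gripper's body (75 mm by 178 mm) begins 61 mm behind the grasp point.
Start: joints at [1.113, 0.423, 1.63, -0, 1.089, -0.019], TCP at [265.501, 565.786, 222.675] pointing down, gripper open.
Joint ranges: [-3, 3], [-0.9, 2.11], [0.09, 2.58], [-1.31, 4.45], [0.11, 2.69], [-2.54, 2.54]. Speed limits (rad/s): [2.39, 2.39, 3.01, 3.14, 3.14, 3.14].

## Interface

Orientations are given as a rotation vector (axis times angle).
In Python, from workcell import ctrl gives the robot as it stands. The module is installed in compiled form; this text tells all that it offers.
- The arm moves only by the tool servo_tool, never from a script. Its argument "rows" is a list of rows, each a list of 7 numbers: the turn, a rotation vector about the tool's x, y, z as a fraction of full scale, then the shift along the tool's x, y, z as a fraction of full scale, then the finger opening in mm, from 0 to 87.8. A call has 1 to 10 rows; each row is the pose to reach, as a shift and turn from the pose commanded when the call began, along the tool's axes at that moment; what a row does not reach only later rows make up. Full scale, the value 1, is 20 cm for a shift and 1.5 rad for a turn. A row lasts 1/8 s, in which the tool goes at most 62.5 mm and 10.7 degrees, less where a joint would pass 70% of its speed; a pose out of reach is approached as far as the arm can. A call with a number of a shift or a turn outside -1 to 1 is refused whole. A call with a gripper value outside its range is refused whole. The fingers move at their own pace and stop on an object; the grip force is fixed at half the most. Time passes only in rows, so rows that repeat a pose let the fingers close. It gives the time, the measured TCP pose, the force, the opening and the grip force at its end, in the units of the state.
- ctrl.get_obs(): the state, without advancing time (a new reading comes with each control period).
- ctrl.get_image(name): name is "side" or "top"; returns (picture, depth): 400x640x3 uint8, red, green, blue; 400x640 float32, mm along the optical axis (not along the pixel's ray), 0 where there is no reading.
- ctrl.camera_info(name): a dict with "intrinsics" (3x3 intrinsics, pixels), "R" (3x3) and "t" (3): a world point X has camera coordinates R X + t. Camera axes: x right, y down, z forward; pixel columns grow to the right and rows downward; lengths in mm; the calibration is good to about 2 mm. A picture is of the moment at which its call begins. camera_info takes no time and is no camera call.
- ctrl.close_job(): hands the job in; it is judged then, once.
The state is a dict: "t": time; "qpos": joint angles; "qvel": joint speeds; "joint_torque": joint torques, N m; "ee_pos": TCP position; "orientation": TCP orientation; "ft_force": force on the tool from outside, world axes, zero at the start; "moment": the same for the moment, N m; "width": finger opening in mm; "grasp_force": force on a finger pad.
Only numpy, scipy, OpenCV 4.12 (cv2) and the standard library are available. Lean on these libraries where they do the work, as an engineer would, in place of code of your own. Each camera call takes 0.05 s, during which the arm holds its last target. There are 200 camera calls.

## Task

Check the rotary machine's speed: tap its foot pedal right down to the stop and let it spring up (that starts the machine), then take the yellow-and-black laser tachometer from its charging cradle and hold it still for a good two seconds, lens about 10 cm from the white reflective strip on the cam wheel, beam square to the wheel and on the strip. Put the tachometer back properly in its cradle, lens the same way as before, let go, and only then tap the pedal right down once more and let it up, to stop the machine. The reading is contactless, so never touch the machine or its stand, leave the pedal alone while the tachometer is out of its cradle, and do not disturb the jar, bottles and tape standing around.

Things in the scene. Friction and masses are not known exactly. Their poses are not given: they have to be found in the camera images.
- tachometer: loose black laser tachometer with yellow side grips, 153 (x) x 46 (y) x 38 (z) mm, 0.16 kg. Origin: centre of its underside, near the centre of mass; x runs to the lens end (+80 mm; tail at -73), z up. Grip from above across the yellow sides (46 mm, x -33 to +33, z 5 to 29 mm). Starts home in the cradle, axes along the cradle's. Switches on when lifted; no button to press
- lens (a point): the red lens in the middle of the tachometer's front end, 80 mm ahead of (x) and 18 mm above (z) its origin; the beam leaves here straight along the tachometer's +x axis. While the fingers hold the tachometer its readings are withheld, so work it out from the grasp
- cradle: fixed charging cradle, base 176 x 84 x 10 mm; origin: centre underneath, x to the lens end. Grey U saddles 16 mm thick at x = -52 and +52 carry the tachometer, underside 34 mm above the worktop, origin above the cradle's; cheeks 49 mm apart, flared above z = 57 to 68 mm; tail stop face at x = -78, top z = 47 mm. Between the saddles the sides are open for fingers
- machine: rotary tattoo machine clamped in a grey bench test stand that is fixed to the worktop; base 110 x 80 mm, whole 143 mm high, reaching from x = -49 to +64 mm. Origin: about the centre of the stand's underside. The black cam wheel (44 mm across, axis level) faces the machine's -x side; the beam must come from that side, along the machine's +x direction
- reflector (a point): middle of the white reflective strip (14 x 12 mm) near the top of the cam wheel's face, 25 mm in front (-x) of the machine's origin and 133 mm above the worktop; the target of the beam
- pedal_base: base of the foot pedal, fixed to the worktop, 136 x 88 x 12 mm; origin: centre of its underside; the tread's heel hinge lies along y at x = -55 mm, z = 26 mm; the raised toe end is towards +x
- pedal (a joint): angle of the tread in rad: 0 = up (at rest), 0.20 = down against its stop. It springs back by itself when released; pressing at tread takes about 4 N to start and 8 N at the stop
- tread (a point): pressing point, on top of the ribbed black rubber tread, moving with it; 98 mm from the hinge along the tread, on its centre line. It stands 56 mm above the worktop when up and 37 mm when the tread is at its stop; the tread is 62 mm wide and ends 25 mm past this point
- jar: bystander: salve jar with black lid, 60 mm across, 50 high; origin: centre of its underside
- white_bottle: bystander: white bottle with black pointed cap (the one left of the machine, near the red bottle), 43 mm across, 130 high; origin: centre of its underside
- red_ink: bystander: red dropper bottle with white pointed cap, 32 mm across, 100 high; origin: centre of its underside
- tape: bystander: roll of yellow tape lying flat, 64 mm across, 19 high; origin: centre of its underside

How it is judged:
By the outcome, as a careful person would: the job done as asked, in the order asked, and still so for the second after the job is handed in, with the robot touching nothing.
It also fails if it takes over 72 s, if anything falls off the work surface, if the arm or the gripper's body presses on something with over 40 N, if the wrist force passes 120 N, or if a joint passes its speed limit or range.

## Working session

There is one attempt and no reset: what is moved stays moved. The work goes in short steps, Python scripts to look and compute and a tool call to move; the robot and the scene stay as the last step left them, time stands still between calls to the robot, and variables do not carry over. Pictures are saved under pics/ and viewed, at most 10 in all, crops included, and the job is handed in when it is done.

Besides the shell and the picture viewer there is one more tool, called after ">>>" by a JSON object that holds its "fn" and its "kwargs". servo_tool: Moves the arm, as the interface text tells. Its arguments: {"type":"object","properties":{"rows":{"type":"array","items":{"type":"array","items":{"type":"number"}}}},"required":["rows"]}

```bash
mkdir -p pics; cat > h.py <<'E'
import numpy as np, cv2
from workcell import ctrl
def grab(n):
    im,d=ctrl.get_image(n); c=ctrl.camera_info(n); return im,d,c
def pts(d,c):
    K=np.array(c["intrinsics"]);R=np.array(c["R"]);t=np.array(c["t"])
    v,u=np.mgrid[:d.shape[0],:d.shape[1]]
    P=np.stack([(u-K[0,2])/K[0,0]*d,(v-K[1,2])/K[1,1]*d,d],-1)
    return (P-t)@R
E
python3 - <<'E'
from h import *
for n in("top","side"):
    im,d,c=grab(n); cv2.imwrite(f"pics/{n}0.png",im[:,:,::-1]); np.savez(f"{n}0",im=im,d=d,P=pts(d,c))
    R=np.array(c["R"]);print(n,-R.T@np.array(c["t"]),R.round(3).tolist(),np.array(c["intrinsics"]).round(1).tolist())
o=ctrl.get_obs();print(o)
E
```

```text
top [ 399.73317518  -63.46642521 1061.96308357] [[-0.017, -1.0, -0.004], [-0.983, 0.018, -0.182], [0.182, 0.0, -0.983]] [[399.8, 0.0, 321.5], [0.0, 399.8, 200.4], [0.0, 0.0, 1.0]]
side [479.16380165 860.84725587 611.52291021] [[-0.993, -0.114, 0.019], [-0.07, 0.458, -0.886], [0.093, -0.882, -0.463]] [[377.5, 0.0, 319.9], [0.0, 377.5, 199.0], [0.0, 0.0, 1.0]]
{'t': 0.1, 'qpos': array([ 1.11297054e+00,  4.23754167e-01,  1.63057920e+00, -2.89731161e-05,
        1.08865229e+00, -1.90069305e-02]), 'qvel': array([ 0.00123135, -0.00101434, -0.00255947,  0.00038538,  0.00137999,
        0.00101477]), 'joint_torque': array([ 4.59828807e-04, -5.45617068e+01, -2.74326628e+01,  6.46129553e-02,
        1.88407477e-02,  6.96850790e-07]), 'ee_pos': array([265.31033209, 565.33985337, 221.99936046]), 'orientation': array([-6.83690881e-01, -3.06598375e+00,  2.13553890e-03]), 'ft_force': array([0.29551961, 0.06262194, 0.83420649]), 'moment': array([-0.01655888, -0.02080944, -0.04127797]), 'grasp_force': 0.0, 'width': 87.71122796645089}
```

View pics/top0.png

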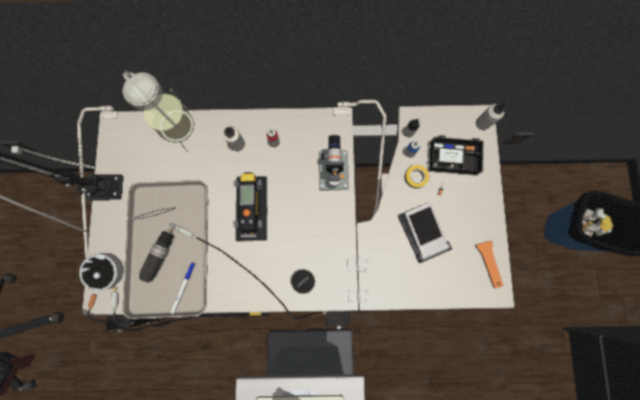

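View pics/side0.png

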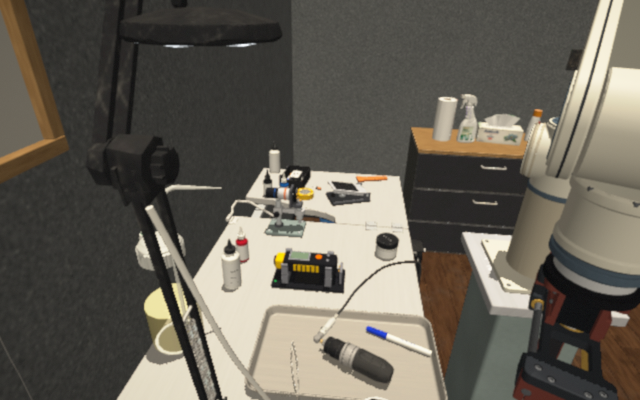

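Top view: cradle with tachometer at (250,208), machine (334,165), pedal (425,232), jar (303,281), white bottle (232,135), red bottle (272,137), tape (417,176). The side view confirms this. Next I'll zoom in for orientations.

```bash
python3 - <<'E'
from h import *
t=np.load("top0.npz");s=np.load("side0.npz")
A=cv2.resize(t["im"][115:255,220:460],None,fx=3.3,fy=3.3,interpolation=cv2.INTER_CUBIC)
cv2.imwrite("pics/c1.png",A[:,:,::-1])
B=cv2.resize(s["im"][165:300,225:385],None,fx=4.4,fy=4.4,interpolation=cv2.INTER_CUBIC)
cv2.imwrite("pics/c2.png",B[:,:,::-1])
P=t["P"]
def rect(name,u0,u1,v0,v1,z0,z1,PP=P):
    Q=PP[v0:v1,u0:u1].reshape(-1,3);Q=Q[(Q[:,2]>z0)&(Q[:,2]<z1)]
    r=cv2.minAreaRect(Q[:,:2].astype(np.float32)); print(name,len(Q),Q.mean(0).round(1),np.round(r[0],1),np.round(r[1],1),round(r[2],2))
rect("cradle base",225,280,165,250,5,16); rect("tach top",225,280,165,250,60,80)
rect("machine base",310,355,120,200,5,30);rect("machine high",310,355,120,200,90,150)
rect("pedal base",390,460,195,265,6,16);rect("pedal tread",390,460,195,265,26,70);rect("pedal all",390,460,195,265,5,70)
rect("jar",285,320,262,300,40,60);rect("white",215,250,115,155,40,140);rect("red",260,285,120,150,30,110);rect("tape",400,435,160,192,10,30)
print(P[300,230],P[170,300])
E
```

```text
cradle base 827 [567.2 114.6  10.6] [580.5 121.1] [227.  137.2] 2.65
tach top 1061 [582.4 124.8  69.6] [587.3 126.4] [152.6  68.6] 0.66
machine base 619 [671.1 -94.2  12.2] [711.5 -91.7] [116.2 225. ] 89.31
machine high 642 [675.9 -96.3 127.5] [682.5 -93.9] [105.4  44.5] 6.23
pedal base 324 [ 492.1 -306.1   11.7] [ 511.5 -335.4] [178.1 175. ] 1.63
pedal tread 1481 [ 504.7 -328.7   46. ] [ 504.7 -330.6] [131.   87.6] 21.59
pedal all 1871 [ 502.1 -324.7   38.8] [ 513.8 -335.8] [178.4 178.1] 89.02
jar 460 [384.1 -13.2  50.1] [385.1 -12.4] [57.4 58.6] 88.79
white 301 [750.7 162.   87.2] [754.7 165.4] [35.8 41.7] 21.27
red 148 [758.3  63.1  62.1] [760.9  64.4] [25.7 30.5] 15.39
tape 338 [ 657.6 -323.    19. ] [ 659.9 -329.4] [65.5 80.7] 11.71
[339.47974814 177.14543317   2.82161086] [683.06484795  -5.59959331  -1.61839395]
```

View pics/c1.png

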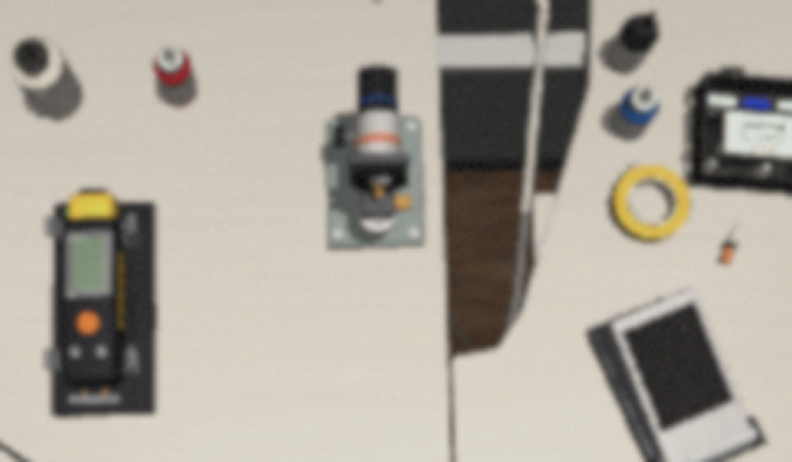

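View pics/c2.png

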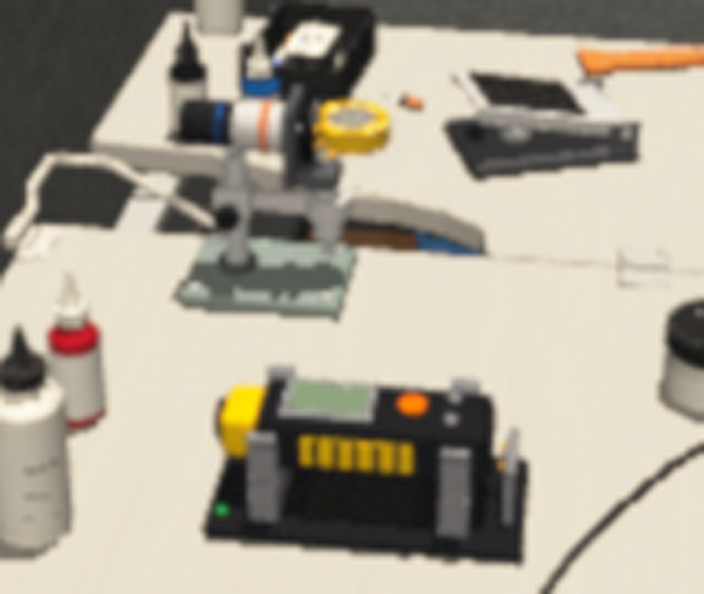

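Crop 1: the cam wheel faces down the image (world −x) with its white strip near crop (378,218). The tachometer's yellow lens end is up (+x), and the pedal's toe points up-left. Crop 2 confirms the tachometer is seated in the saddles, lens at the far (+x) end, and the pedal's raised end is at +x.

```bash
cat >> h.py <<'E'
def ray(c,u,v,z):
    K=np.array(c["intrinsics"]);R=np.array(c["R"]);t=np.array(c["t"])
    o=-R.T@t; dd=R.T@np.linalg.inv(K)@np.array([u,v,1.]); return o+dd*(z-o[2])/dd[2]
def proj(c,X):
    p=np.array(c["intrinsics"])@(np.array(c["R"])@X+np.array(c["t"]));return p[:2]/p[2]
def info(n,m,c,z):
    cs,_=cv2.findContours(m.astype(np.uint8),cv2.RETR_EXTERNAL,cv2.CHAIN_APPROX_NONE)
    k=max(cs,key=cv2.contourArea)[:,0]
    W=np.array([ray(c,u,v,z)[:2] for u,v in k],np.float32);r=cv2.minAreaRect(W)
    print(n,len(k),np.round(r[0],1),np.round(r[1],1),round(r[2],2)); return W
E
python3 - <<'E'
from h import *
t=np.load("top0.npz");im=t["im"];P=t["P"];c=ctrl.camera_info("top")
hsv=cv2.cvtColor(im,cv2.COLOR_RGB2HSV);g=im.max(2)
def box(m,u0,u1,v0,v1):
    o=np.zeros(m.shape,bool);o[v0:v1,u0:u1]=m[v0:v1,u0:u1];return o
info("cradle base",box(g<75,228,275,165,245),c,10)
info("lcd",box((hsv[...,0]>35)&(hsv[...,0]<85)&(hsv[...,1]>30),235,262,175,212),c,72)
W=info("orange",box((hsv[...,0]<14)&(hsv[...,1]>130),235,262,200,225),c,72)
info("yellow head",box((hsv[...,0]>18)&(hsv[...,0]<32)&(hsv[...,1]>140),235,262,165,187),c,72)
# tach top points
m=box((P[...,2]>66),228,275,160,245);q=P[m];print("tach top z",np.percentile(q[:,2],[5,50,95]).round(1))
r=cv2.fitLine(q[:,:2].astype(np.float32),cv2.DIST_L2,0,.01,.01).ravel();print("tach axis",r)
# machine
print("hsv base",hsv[185,325],hsv[160,345],hsv[170,300],"white",im[178:186,330:340].mean(2).round().astype(int).tolist())
info("mbase",box((hsv[...,0]>38)&(hsv[...,0]<110)&(hsv[...,1]>14)&(g<190),312,352,145,195),c,10)
for v in range(172,190): print(v,P[v,331:340,2].round().astype(int).tolist(), P[v,331:340,0].round().astype(int).tolist())
# pedal
rub=box(g<60,405,440,205,255);q=P[cv2.erode(rub.astype(np.uint8),np.ones((3,3)))>0]
A=np.c_[q[:,:2],np.ones(len(q))];s=np.linalg.lstsq(A,q[:,2],rcond=None)[0];print("plane",s,np.degrees(np.arctan2(-s[1],-s[0])),np.hypot(*s[:2]))
B=P[195:265,390:460].reshape(-1,3);e=abs(B[:,2]-B[:,:2]@s[:2]-s[2]);I=B[(e<4)&(B[:,2]>20)]
r=cv2.minAreaRect(I[:,:2].astype(np.float32));print("tread",len(I),r,cv2.boxPoints(r).round(1).tolist())
info("rubber",rub,c,48)
# high objects
hi=P[...,2]>90
for v in range(100,330,12): print(v,[(u,int(P[v,u,2])) for u in range(75,520,10) if P[v,u,2]>90])
E
```

```text
cradle base 179 [578.3 125.8] [168.1  75.8] 0.49
lcd 42 [603.3 126.1] [36.6 22.8] 0.86
orange 20 [556.  125.4] [17.7 17.7] 88.98
yellow head 36 [647.6 123.6] [20.6 36.1] 6.3
tach top z [66.8 70.8 75. ]
tach axis [9.6723294e-01 2.5389051e-01 5.7717627e+02 1.2317860e+02]
hsv base [ 60  13 137] [ 60  14 150] [ 18  25 208] white [[85, 91, 93, 93, 91, 91, 92, 93, 92, 98], [78, 83, 83, 85, 87, 87, 84, 83, 91, 106], [90, 89, 95, 99, 102, 99, 95, 96, 109, 130], [130, 139, 141, 143, 138, 139, 141, 145, 150, 155], [163, 181, 184, 180, 172, 174, 183, 185, 174, 160], [150, 179, 193, 194, 193, 193, 194, 187, 165, 149], [117, 143, 164, 176, 181, 179, 170, 158, 149, 145], [91, 103, 117, 127, 133, 132, 131, 137, 144, 147]]
mbase 37 [678.3 -80.5] [15.2 26.8] 67.75
172 [112, 106, 108, 111, 113, 106, 107, 105, 106] [646, 648, 647, 646, 646, 648, 647, 648, 648]
173 [95, 98, 96, 115, 116, 94, 94, 98, 94] [648, 648, 648, 643, 643, 648, 648, 647, 648]
174 [98, 94, 94, 114, 112, 96, 94, 100, 94] [645, 646, 646, 641, 641, 645, 646, 644, 645]
175 [98, 94, 95, 107, 97, 97, 97, 97, 95] [642, 643, 643, 640, 643,
[... 1322 characters left out ...]
610261782529
tread 98 ((507.9659729003906, -330.6368408203125), (123.91719818115234, 9.165214538574219), 23.082611083984375) [[449.20001220703125, -350.70001220703125], [452.79998779296875, -359.1000061035156], [566.7999877929688, -310.6000061035156], [563.2000122070312, -302.1000061035156]]
rubber 89 [ 517.8 -326. ] [76.4 54.1] 18.58
100 [(135, 233), (145, 320), (155, 215), (165, 100), (175, 96)]
112 [(145, 98), (155, 312), (165, 99), (175, 97), (495, 104)]
124 [(155, 96), (165, 99), (175, 96)]
136 [(225, 90), (235, 90), (335, 136)]
148 [(335, 133)]
160 [(335, 135)]
172 [(335, 113)]
184 [(75, 93)]
196 []
208 []
220 []
232 []
244 []
256 []
268 []
280 []
292 []
304 []
316 []
328 [(115, 1061)]
```

```bash
python3 - <<'E'
from h import *
t=np.load("top0.npz");im=t["im"];P=t["P"];c=ctrl.camera_info("top")
hsv=cv2.cvtColor(im,cv2.COLOR_RGB2HSV);g=im.max(2)
def box(m,u0,u1,v0,v1):
    o=np.zeros(m.shape,bool);o[v0:v1,u0:u1]=m[v0:v1,u0:u1];return o
# machine base corners
mb=box((g<182)&(P[...,2]<40),312,352,145,196)
W=info("mbase",mb,c,10);print(W.min(0),W.max(0))
for v in (152,165,178,186):
    r=np.where(mb[v])[0];print(v,r.min(),r.max(),ray(c,r.min()-.5,v,10)[:2].round(1),ray(c,r.max()+.5,v,10)[:2].round(1))
for u in (322,327,341,346):
    r=np.where(mb[:,u])[0];print(u,r.min(),r.max(),ray(c,u,r.min()-.5,10)[:2].round(1),ray(c,u,r.max()+.5,10)[:2].round(1))
# motor axis: points high
q=P[130:178,320:350];q=q[(q[...,2]>110)&(q[...,2]<160)]
for x in range(630,740,10):
    k=q[(q[:,0]>x)&(q[:,0]<x+10)]
    if len(k)>4: print(x,len(k),np.percentile(k[:,1],[2,50,98]).round(1),np.percentile(k[:,2],[50,98]).round(1))
# pedal
rub=cv2.erode(box(g<60,405,440,205,255).astype(np.uint8),np.ones((5,5)))>0
q=P[rub];q=q[(q[:,2]>25)&(q[:,2]<75)]
for _ in range(6):
    s=np.linalg.lstsq(np.c_[q[:,:2],np.ones(len(q))],q[:,2],rcond=None)[0]
    e=q[:,2]-q[:,:2]@s[:2]-s[2]; q=q[abs(e)<max(2*e.std(),3)]
print("plane",len(q),s,e.std(),"yaw",np.degrees(np.arctan2(s[1],s[0])),np.hypot(*s[:2]))
B=P[195:265,390:460].reshape(-1,3);e=abs(B[:,2]-B[:,:2]@s[:2]-s[2]);I=B[(e<6)&(B[:,2]>18)]
r=cv2.minAreaRect(I[:,:2].astype(np.float32));print("tread",len(I),np.round(r[0],1),np.round(r[1],1),r[2],cv2.boxPoints(r).round(1).tolist())
E
```

```text
mbase 242 [686.  -94.6] [ 84.4 126.3] 88.97
[ 622.5423 -136.9928] [749.464    -52.636593]
152 318 347 [729.9 -54.5] [ 728.4 -136.6]
165 318 348 [693.1 -54. ] [ 691.6 -138.3]
178 319 348 [656.7 -56.1] [ 655.3 -137.2]
186 319 348 [634.6 -55.7] [ 633.1 -136.5]
322 149 190 [739.7 -67. ] [622. -65.]
327 145 190 [750.9 -80.9] [621.8 -78.4]
341 145 189 [ 750.2 -119.4] [ 623.9 -116.1]
346 150 189 [ 735.6 -132.7] [ 623.6 -129.5]
640 73 [-115.4  -96.5  -76.4] [130.  144.9]
650 84 [-116.4  -94.6  -75.4] [139.1 146.4]
660 49 [-113.6  -96.8  -75.5] [142.4 147. ]
670 57 [-112.4  -95.   -80.7] [134.3 140. ]
680 49 [-110.   -95.2  -80.9] [135.4 140.1]
690 47 [-110.2  -95.5  -81. ] [134.  137.7]
700 50 [-110.5  -95.8  -81.3] [134.  137.3]
710 52 [-111.   -95.9  -81.5] [134.6 137.8]
720 49 [-111.2  -96.2  -81.7] [134.2 137.8]
730 20 [-107.8  -93.9  -81.9] [132.9 138.7]
plane 350 [  0.20076013   0.10856097 -18.20565898] 1.7378344379574675 yaw 28.4022906460646 0.22823259052951345
tread 1416 [ 504.6 -330.6] [130.9  87.6] 21.587135314941406 [[427.70001220703125, -314.0], [459.8999938964844, -395.3999938964844], [581.5999755859375, -347.20001220703125], [549.4000244140625, -265.79998779296875]]
```

Estimates:
- Tachometer origin is about (578,126), yaw about 0.5°.
- Reflector is about (648,−96,133), machine yaw about 0.
- Tread point is about (537,−321).

Now I'll turn the tool square and head to the pedal with the fingers shut.

>>> {"fn": "servo_tool", "kwargs": {"rows": [[0,0,-0.293,-0.765,-0.69,0,0],[0,0,-0.293,-0.765,-0.69,0,0],[0,0,-0.293,-0.765,-0.69,0,0],[0,0,-0.293,-0.765,-0.69,0,0],[0,0,-0.293,-0.765,-0.69,0,0]]}}

```text
t: 0.72
ee_pos: [345.8, 375.5, 222.8]
orientation: [-0.004, -3.142, -0.001]
ft_force: [0.7, 0.1, 1.1]
width: 41.1
grasp_force: 0.0
```

>>> {"fn": "servo_tool", "kwargs": {"rows": [[0,0,0,-0.5,-1,0,0],[0,0,0,-0.5,-1,0,0],[0,0,0,-0.5,-1,0,0],[0,0,0,-0.5,-1,0,0]]}}

```text
t: 1.23
ee_pos: [446.9, 175.6, 222.8]
orientation: [0.0, 3.141, 0.001]
ft_force: [0.2, 0.3, 0.2]
width: 1.9
grasp_force: 0.0
```

>>> {"fn": "servo_tool", "kwargs": {"rows": [[0,0,0,-0.25,-1,0,0],[0,0,0,-0.25,-1,0,0],[0,0,0,-0.25,-1,0,0],[0,0,0,-0.25,-1,0,0]]}}

```text
t: 1.72
ee_pos: [497.4, -25.4, 222.7]
orientation: [0.003, 3.141, 0.0]
ft_force: [-0.7, 0.9, 0.7]
width: 0.6
grasp_force: 0.0
```

>>> {"fn": "servo_tool", "kwargs": {"rows": [[0,0,0,-0.2,-1,0,0],[0,0,0,-0.2,-1,0,0],[0,0,0,-0.2,-1,0,0],[0,0,0,-0.2,-1,0,0]]}}

```text
t: 2.22
ee_pos: [537.5, -225.4, 222.4]
orientation: [0.002, 3.141, -0.0]
ft_force: [0.2, -0.1, 0.8]
width: 0.1
grasp_force: 0.0
```

Next I'll move over the tread point and descend to z ≈ 75.

>>> {"fn": "servo_tool", "kwargs": {"rows": [[0,0,0,0,-0.48,0,0],[0,0,0,0,-0.48,0,0],[0,0,0,0,-0.48,0.25,0],[0,0,0,0,-0.48,0.5,0],[0,0,0,0,-0.48,0.735,0],[0,0,0,0,-0.48,0.735,0],[0,0,0,0,-0.48,0.735,0]]}}

```text
t: 3.1
ee_pos: [537.4, -319.3, 77.0]
orientation: [-0.003, 3.14, -0.001]
ft_force: [-0.2, -0.3, -0.6]
width: 0.3
grasp_force: 0.0
```

```bash
python3 - <<'E'
from h import *
im,d,c=grab("side")
cv2.imwrite("pics/p1.png",cv2.resize(im[140:260,250:450],None,fx=4,fy=4,interpolation=cv2.INTER_CUBIC)[:,:,::-1])
E
```

```text
(no output)
```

View pics/p1.png

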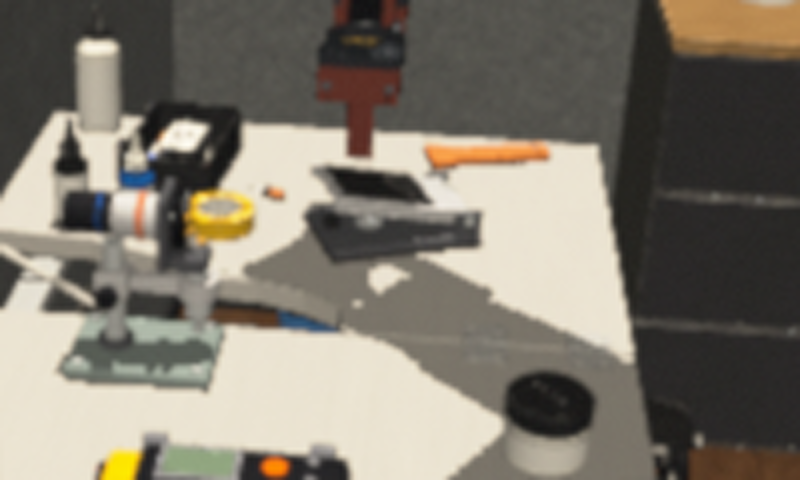

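The fingertips, at crop (360,155), sit over the tread's toe half at the rubber. Pressing in small steps.

>>> {"fn": "servo_tool", "kwargs": {"rows": [[0,0,0,0,0,0.09,0],[0,0,0,0,0,0.12,0],[0,0,0,0,0,0.15,0],[0,0,0,0,0,0.18,0],[0,0,0,0,0,0.19,0]]}}

```text
t: 3.78
ee_pos: [537.3, -320.3, 38.3]
orientation: [-0.0, 3.139, -0.001]
ft_force: [3.1, 3.0, 7.8]
width: 0.3
grasp_force: 3.4
```

>>> {"fn": "servo_tool", "kwargs": {"rows": [[0,0,0,0,0,0.006,0],[0,0,0,0,0,0.012,0],[0,0,0,0,0,0.012,0]]}}

```text
t: 4.15
ee_pos: [537.5, -320.2, 36.3]
orientation: [-0.0, 3.139, -0.001]
ft_force: [3.4, 3.7, 7.1]
width: 0.4
grasp_force: 3.6
```

>>> {"fn": "servo_tool", "kwargs": {"rows": [[0,0,0,0,0,0.01,0],[0,0,0,0,0,0.01,0],[0,0,0,0,0,0.01,0]]}}

```text
t: 4.53
ee_pos: [537.6, -320.3, 35.1]
orientation: [-0.0, 3.138, -0.001]
ft_force: [1.8, 4.0, 12.9]
width: 0.5
grasp_force: 6.7
```

>>> {"fn": "servo_tool", "kwargs": {"rows": [[0,0,0,0,0,0.008,0],[0,0,0,0,0,0.008,0],[0,0,0,0,0,0.008,0]]}}

```text
t: 4.9
ee_pos: [537.7, -320.3, 34.7]
orientation: [-0.0, 3.138, -0.002]
ft_force: [-1.8, 6.1, 23.6]
width: 0.4
grasp_force: 12.2
```

Stop reached: the force rose to 24 N with no travel. Releasing straight up, then over to the tachometer.

>>> {"fn": "servo_tool", "kwargs": {"rows": [[0,0,0,0,0,-0.1,0],[0,0,0,0,0,-0.3,0],[0,0,0,0,0,-0.6,0],[0,0,0,0,0,-0.95,0],[0,0,0,0,0,-0.95,0],[0,0,0,0,0,-0.95,0]]}}

```text
t: 5.65
ee_pos: [535.5, -320.0, 221.6]
orientation: [-0.001, 3.142, -0.0]
ft_force: [-0.1, 0.9, 0.0]
width: 0.3
grasp_force: 0.0
```

>>> {"fn": "servo_tool", "kwargs": {"rows": [[0,0,0,-0.05,1,0,87],[0,0,0,-0.05,1,0,87],[0,0,0,-0.05,1,0,87],[0,0,0,-0.05,1,0,87]]}}

```text
t: 6.15
ee_pos: [544.0, -116.6, 219.1]
orientation: [0.007, -3.137, -0.002]
ft_force: [0.9, -0.3, -0.0]
width: 37.0
grasp_force: 0.0
```

>>> {"fn": "servo_tool", "kwargs": {"rows": [[0,0,0,-0.1,1,0,87],[0,0,0,-0.1,1,0,87],[0,0,0,-0.1,1,0,87],[0,0,0,-0.1,1,0,87]]}}

```text
t: 6.65
ee_pos: [565.0, 82.2, 219.8]
orientation: [0.006, -3.139, 0.0]
ft_force: [-0.3, 0.0, -1.1]
width: 77.0
grasp_force: 0.0
```

>>> {"fn": "servo_tool", "kwargs": {"rows": [[0,0,0,-0.05,0.23,0,87],[0,0,0,-0.05,0.23,0.1,87],[0,0,0,-0.05,0.23,0.3,87],[0,0,0,-0.05,0.23,0.5,87],[0,0,0,-0.05,0.23,0.5,87],[0,0,0,-0.05,0.23,0.5,87]]}}

```text
t: 7.4
ee_pos: [576.1, 125.2, 122.1]
orientation: [0.0, 3.142, -0.0]
ft_force: [0.0, -0.2, 0.7]
width: 87.4
grasp_force: 0.0
```

```bash
python3 - <<'E'
from h import *
print(ctrl.get_obs()["ee_pos"],ctrl.get_obs()["orientation"],ctrl.get_obs()["qpos"].round(2))
A=[]
im,d,c=grab("top");A.append(cv2.resize(im[130:270,205:365],None,fx=3.5,fy=3.5,interpolation=cv2.INTER_CUBIC))
np.savez("top1",im=im,d=d,P=pts(d,c))
im,d,c=grab("side");A.append(cv2.resize(im[170:310,250:310+40],None,fx=3.5,fy=3.5,interpolation=cv2.INTER_CUBIC)[:, :240])
cv2.imwrite("pics/g1.png",np.hstack(A)[:,:800,::-1])
E
```

```text
[576.10312048 125.20704345 122.11601293] [ 2.53686359e-04  3.14154877e+00 -3.01491108e-04] [ 0.19  0.5   1.78 -0.    0.86 -1.38]
```

View pics/g1.png

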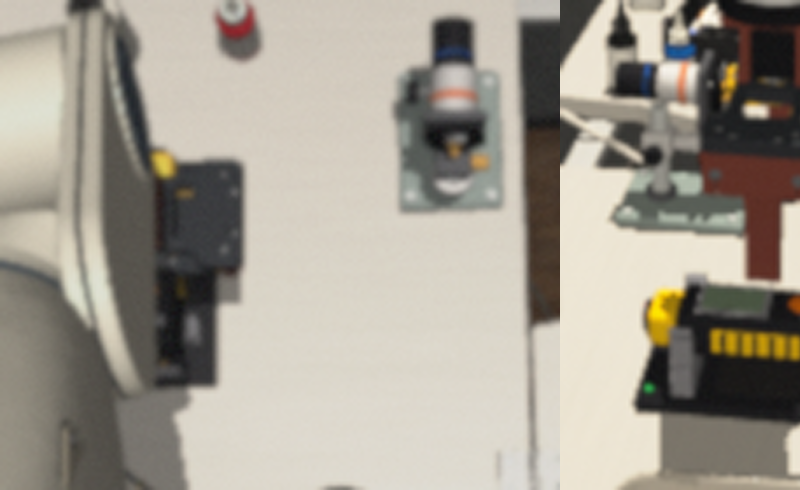

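The finger appears centred over the yellow grips. I'll pin down the tachometer's x from the yellow grip patch in the first side view, by casting rays to the side plane.

```bash
python3 - <<'E'
from h import *
s=np.load("side0.npz");im=s["im"];c=ctrl.camera_info("side");ct=ctrl.camera_info("top");it=np.load("top0.npz")["im"]
def ray_y(u,v,y):
    R=np.array(c["R"]);o=-R.T@np.array(c["t"]);d=R.T@np.linalg.inv(np.array(c["intrinsics"]))@np.array([u,v,1.]);return o+d*(y-o[1])/d[1]
h=cv2.cvtColor(im,cv2.COLOR_RGB2HSV)
m=(h[...,0]>18)&(h[...,0]<34)&(h[...,1]>140)&(h[...,2]>90)
m[:250]=0;m[290:]=0;m[:,:270]=0;m[:,330:]=0
n,l,st,ce=cv2.connectedComponentsWithStats(m.astype(np.uint8))
for i in range(1,n):
    if st[i,4]>4:
        x,y,w,hh,a=st[i];print(st[i],ce[i].round(1),"L",ray_y(x-.5,ce[i][1],149).round(1),"R",ray_y(x+w-.5,ce[i][1],149).round(1),"top",ray_y(ce[i][0],y,149).round(1))
# cradle base far/near edges in top view (z=10)
g=it.max(2)
for u in (262,264,266):
    r=np.where(g[165:250,u]<110)[0]+165;print(u,r.min(),r.max(),ray(ct,u,r.min()-.5,10)[:2].round(1),ray(ct,u,r.max()+.5,10)[:2].round(1))
for v in (185,200,215,230):
    r=np.where(g[v,228:285]<110)[0]+228;print(v,ray(ct,r.min()-.5,v,10)[:2].round(1),ray(ct,r.max()+.5,v,10)[:2].round(1))
E
```

```text
[275 253  11  16 121] [279.2 259.5] L [659.2 149.   67.7] R [632.7 149.   70.5] top [647.2 149.   87.7]
[293 264  26   9 181] [305.5 267.8] L [616.2 149.   47.8] R [553.8 149.   54.6] top [585.  149.   62.4]
262 177 239 [663.7  96.8] [493.2  95.1]
264 177 239 [663.6  91.4] [493.1  89.8]
266 178 237 [660.7  85.9] [498.3  84.6]
185 [641.4 168.1] [639.9  84.4]
200 [600.2 164.5] [598.7  84.1]
215 [559.6 166.3] [558.1  83.8]
230 [519.5 165.4] [518.1  83.5]
```

>>> {"fn": "servo_tool", "kwargs": {"rows": [[0,0,-0.005,-0.015,0.002,0.0,87],[0,0,-0.005,-0.015,0.002,0.15,87],[0,0,-0.005,-0.015,0.002,0.3,87],[0,0,-0.005,-0.015,0.002,0.4,87],[0,0,-0.005,-0.015,0.002,0.445,87],[0,0,-0.005,-0.015,0.002,0.445,87]]}}

```text
t: 8.25
ee_pos: [578.6, 126.5, 32.6]
orientation: [0.013, -3.141, 0.0]
ft_force: [0.5, -0.6, 0.6]
width: 86.8
grasp_force: 0.0
```

>>> {"fn": "servo_tool", "kwargs": {"rows": [[0,0,0,0,0,0,35],[0,0,0,0,0,0,35],[0,0,0,0,0,0,35],[0,0,0,0,0,0,35],[0,0,0,0,0,0,35],[0,0,0,0,0,0,35]]}}

```text
t: 9.0
ee_pos: [578.6, 126.5, 32.8]
orientation: [-0.013, 3.141, 0.0]
ft_force: [-0.7, 0.5, 2.8]
width: 45.8
grasp_force: 30.0
```

Gripped at 45.8 mm, square. Lifting straight up.

>>> {"fn": "servo_tool", "kwargs": {"rows": [[0,0,0,0,0,-0.04,35],[0,0,0,0,0,-0.1,35],[0,0,0,0,0,-0.2,35],[0,0,0,0,0,-0.3,35],[0,0,0,0,0,-0.4,35],[0,0,0,0,0,-0.45,35],[0,0,0,0,0,-0.45,35]]}}

```text
t: 9.88
ee_pos: [579.2, 126.6, 124.0]
orientation: [-0.013, 3.139, 0.001]
ft_force: [0.2, -0.6, -2.0]
width: 46.0
grasp_force: 30.0
```

>>> {"fn": "servo_tool", "kwargs": {"rows": [[0,0,0,0.1,-0.1,0,35],[0,0,0,0.25,-0.27,0,35],[0,0,0,0.4,-0.45,0,35],[0,0,0,0.5,-0.63,0,35],[0,0,0,0.55,-0.8,0,35],[0,0,0,0.55,-0.95,-0.02,35],[0,0,0,0.55,-1,0,35]]}}

```text
t: 10.75
ee_pos: [470.2, -75.7, 122.5]
orientation: [-0.01, 3.141, -0.0]
ft_force: [-0.0, 0.6, -1.8]
width: 45.7
grasp_force: 30.0
```

>>> {"fn": "servo_tool", "kwargs": {"rows": [[0,0,0,0,-0.06,0.02,35],[0,0,0,0,-0.11,0.05,35],[0,0,0,0,-0.11,0.05,35],[0,0,0,0,-0.11,0.05,35]]}}

```text
t: 11.25
ee_pos: [470.3, -96.1, 112.5]
orientation: [0.013, -3.141, -0.0]
ft_force: [-0.3, -0.2, -1.3]
width: 46.1
grasp_force: 30.0
```

```bash
python3 - <<'E'
from h import *
o=ctrl.get_obs();print(o["ee_pos"],o["orientation"],o["width"])
im,d,c=grab("top");np.savez("top2",im=im,d=d,P=pts(d,c));A=cv2.resize(im[140:280,290:380],None,fx=4,fy=4,interpolation=cv2.INTER_CUBIC)
im,d,c=grab("side");np.savez("side2",im=im,d=d);B=cv2.resize(im[150:290,245:345],None,fx=4,fy=4,interpolation=cv2.INTER_CUBIC)
cv2.imwrite("pics/m1.png",np.hstack([A,B])[:,:,::-1])
for X in ([648,-96,133],[548,-96,133]): print(proj(ctrl.camera_info("top"),np.array(X,float)),proj(c,np.array(X,float)))
E
```

```text
[470.29251062 -96.09797296 112.48086019] [ 1.33361175e-02 -3.14105389e+00 -3.37376762e-04] 46.0666367181713
[334.63783854 169.06881611] [296.39587879 190.02942822]
[335.62425766 210.25386965] [331.19234144 192.41399255]
```

View pics/m1.png

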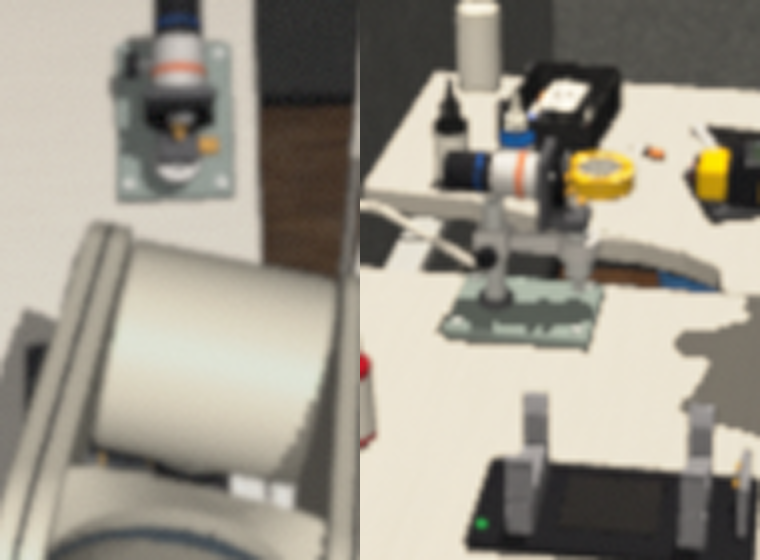

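Side panel of the picture: the lens tip is near crop (692,178) and the wheel face near (562,165), roughly level and about 10 cm apart. The top view is blocked by the arm. Now I'll check the numbers.

```bash
python3 - <<'E'
from h import *
c=ctrl.camera_info("side")
def ray_y(u,v,y):
    R=np.array(c["R"]);o=-R.T@np.array(c["t"]);d=R.T@np.linalg.inv(np.array(c["intrinsics"]))@np.array([u,v,1.]);return (o+d*(y-o[1])/d[1]).round(1)
for f,b,y in (("side0",(265,292,248,275),126.),("side2",(322,345,182,206),-96.)):
    s=np.load(f+".npz");im=s["im"];P=pts(s["d"],c);h=cv2.cvtColor(im,cv2.COLOR_RGB2HSV)
    m=(h[...,0]>18)&(h[...,0]<34)&(h[...,1]>140)&(h[...,2]>60);o=np.zeros_like(m);o[b[2]:b[3],b[0]:b[1]]=m[b[2]:b[3],b[0]:b[1]];m=o
    v,u=np.where(m);print(f,m.sum(),u.min(),u.max(),v.min(),v.max(),"cen",ray_y(u.mean(),v.mean(),y),ray_y(u.mean(),v.mean(),y+20),"left",ray_y(u.min()-.5,v.mean(),y+15))
    q=P[m];print("  depth pts",np.percentile(q,[10,50,90],axis=0).round(1).tolist())
s=np.load("side2.npz");im=s["im"];P=pts(s["d"],c)
q=P[180:215,285:302].reshape(-1,3);q=q[(q[:,2]>85)&(q[:,0]<670)&(abs(q[:,1]+96)<40)]
print("wheel",len(q),np.percentile(q,[3,50,97],axis=0).round(1).tolist())
for u in range(286,302): print(u,im[182:206:2,u].max(1).tolist())
E
```

```text
side0 122 275 285 253 268 cen [653.1 126.   51.5] [648.4 146.   66.7] left [661.2 141.   61.7]
  depth pts [[641.4, 122.8, 47.7], [650.9, 142.8, 65.4], [658.7, 147.0, 68.5]]
side2 103 329 337 187 199 cen [542.8 -96.  131.2] [541.5 -76.  141.2] left [554.4 -81.  137.7]
  depth pts [[532.3, -96.5, 125.1], [541.2, -78.3, 140.9], [552.1, -74.7, 148.1]]
wheel 224 [[635.5, -110.3, 87.7], [654.6, -82.2, 114.4], [668.1, -71.3, 144.5]]
286 [115, 153, 120, 227, 246, 234, 211, 173, 146, 220, 230, 154]
287 [85, 146, 113, 216, 244, 233, 207, 170, 143, 217, 233, 158]
288 [58, 101, 83, 193, 224, 200, 172, 140, 119, 186, 218, 149]
289 [33, 44, 48, 146, 156, 124, 108, 90, 83, 127, 148, 110]
290 [31, 38, 61, 107, 102, 73, 69, 66, 65, 74, 77, 70]
291 [30, 64, 91, 98, 76, 56, 62, 53, 54, 55, 55, 55]
292 [34, 77, 96, 74, 52, 52, 88, 39, 38, 39, 46, 54]
293 [35, 65, 73, 46, 39, 40, 77, 28, 24, 23, 42, 60]
294 [35, 43, 40, 32, 36, 32, 36, 20, 15, 16, 40, 63]
295 [36, 32, 33, 44, 65, 59, 60, 31, 38, 21, 45, 66]
296 [35, 33, 33, 90, 98, 102, 155, 88, 111, 72, 58, 87]
297 [34, 34, 33, 97, 157, 171, 184, 150, 154, 131, 81, 100]
298 [35, 35, 31, 123, 229, 226, 216, 169, 167, 167, 108, 104]
299 [33, 36, 32, 193, 242, 232, 240, 172, 179, 197, 122, 105]
300 [37, 34, 32, 221, 235, 210, 246, 182, 186, 205, 117, 103]
301 [38, 33, 37, 219, 220, 185, 246, 186, 183, 190, 110, 93]
```

Displacements agree with the arm's. A small trim (back 3 mm, right 1.3 mm, up 1.3 mm), then hold.

>>> {"fn": "servo_tool", "kwargs": {"rows": [[0,0,0,0.015,-0.006,-0.006,35],[0,0,0,0.015,-0.006,-0.006,35],[0,0,0,0.015,-0.006,-0.006,35],[0,0,0,0.015,-0.006,-0.006,35],[0,0,0,0.015,-0.006,-0.006,35],[0,0,0,0.015,-0.006,-0.006,35],[0,0,0,0.015,-0.006,-0.006,35],[0,0,0,0.015,-0.006,-0.006,35],[0,0,0,0.015,-0.006,-0.006,35],[0,0,0,0.015,-0.006,-0.006,35]]}}

```text
t: 12.6
ee_pos: [467.4, -97.7, 113.9]
orientation: [-0.013, 3.142, -0.0]
ft_force: [-0.1, -0.4, -1.8]
width: 45.4
grasp_force: 30.0
```

>>> {"fn": "servo_tool", "kwargs": {"rows": [[0,0,0,0,0,0,35],[0,0,0,0,0,0,35],[0,0,0,0,0,0,35],[0,0,0,0,0,0,35],[0,0,0,0,0,0,35],[0,0,0,0,0,0,35],[0,0,0,0,0,0,35],[0,0,0,0,0,0,35],[0,0,0,0,0,0,35],[0,0,0,0,0,0,35]]}}

```text
t: 13.85
ee_pos: [467.4, -97.7, 113.9]
orientation: [0.013, -3.142, 0.0]
ft_force: [-0.1, 0.2, -1.5]
width: 46.0
grasp_force: 30.0
```

>>> {"fn": "servo_tool", "kwargs": {"rows": [[0,0,0,0,0,0,35],[0,0,0,0,0,0,35],[0,0,0,0,0,0,35],[0,0,0,0,0,0,35],[0,0,0,0,0,0,35],[0,0,0,0,0,0,35],[0,0,0,0,0,0,35],[0,0,0,0,0,0,35],[0,0,0,0,0,0,35],[0,0,0,0,0,0,35]]}}

```text
t: 15.1
ee_pos: [467.4, -97.7, 113.9]
orientation: [0.013, -3.142, 0.0]
ft_force: [-0.1, -1.2, -2.2]
width: 46.1
grasp_force: 30.0
```

Reading held for about 3.5 s. Returning by the reverse path.

>>> {"fn": "servo_tool", "kwargs": {"rows": [[0,0,0,0,0.05,-0.05,35],[0,0,0,0,0.2,-0.08,35],[0,0,0,-0.02,0.38,-0.08,35],[0,0,0,-0.08,0.58,-0.08,35],[0,0,0,-0.2,0.78,-0.08,35],[0,0,0,-0.35,0.93,-0.08,35],[0,0,0,-0.45,1,-0.08,35],[0,0,0,-0.45,1,-0.08,35]]}}

```text
t: 16.1
ee_pos: [556.8, 104.6, 130.4]
orientation: [-0.016, 3.14, 0.0]
ft_force: [0.3, 0.2, -2.2]
width: 45.9
grasp_force: 30.0
```

>>> {"fn": "servo_tool", "kwargs": {"rows": [[0,0,0,-0.06,0.07,0,35],[0,0,0,-0.115,0.117,0,35],[0,0,0,-0.115,0.117,0,35],[0,0,0,-0.115,0.117,0,35],[0,0,0,-0.115,0.117,0,35]]}}

```text
t: 16.73
ee_pos: [578.1, 126.2, 129.8]
orientation: [0.012, -3.141, 0.0]
ft_force: [0.0, -0.4, -1.7]
width: 45.6
grasp_force: 30.0
```

>>> {"fn": "servo_tool", "kwargs": {"rows": [[0,0,0,-0.002,0.0015,0.15,35],[0,0,0,-0.002,0.0015,0.28,35],[0,0,0,-0.002,0.0015,0.35,35],[0,0,0,-0.002,0.0015,0.4,35],[0,0,0,-0.002,0.0015,0.44,35],[0,0,0,-0.002,0.0015,0.46,35],[0,0,0,-0.002,0.0015,0.46,35]]}}

```text
t: 17.6
ee_pos: [579.0, 126.9, 38.0]
orientation: [-0.013, 3.141, -0.0]
ft_force: [-0.5, -0.2, -1.8]
width: 45.5
grasp_force: 30.0
```

>>> {"fn": "servo_tool", "kwargs": {"rows": [[0,0,0,0,0,0.01,35],[0,0,0,0,0,0.02,35],[0,0,0,0,0,0.025,35],[0,0,0,0,0,0.025,35]]}}

```text
t: 18.1
ee_pos: [579.0, 126.9, 32.9]
orientation: [-0.013, 3.141, 0.0]
ft_force: [-0.1, 0.7, -0.9]
width: 45.7
grasp_force: 30.0
```

Seated; the weight has just begun to come off. Release and back up.

>>> {"fn": "servo_tool", "kwargs": {"rows": [[0,0,0,0,0,0.002,50],[0,0,0,0,0,0.002,60],[0,0,0,0,0,0.002,87],[0,0,0,0,0,0.002,87],[0,0,0,0,0,0.002,87],[0,0,0,0,0,0.002,87]]}}

```text
t: 18.85
ee_pos: [579.0, 126.9, 32.5]
orientation: [0.013, -3.142, -0.0]
ft_force: [0.3, 0.2, -0.2]
width: 86.9
grasp_force: 0.0
```

>>> {"fn": "servo_tool", "kwargs": {"rows": [[0,0,0,0,0,-0.1,87],[0,0,0,0,0,-0.3,87],[0,0,0,0,0,-0.6,87],[0,0,0,0,0,-0.95,87],[0,0,0,0,0,-0.95,87]]}}

```text
t: 19.48
ee_pos: [581.8, 127.5, 229.1]
orientation: [-0.013, 3.131, 0.003]
ft_force: [-0.0, 0.5, 0.2]
width: 87.2
grasp_force: 0.0
```

>>> {"fn": "servo_tool", "kwargs": {"rows": [[0,0,0,0.1,-1,0,0],[0,0,0,0.1,-1,0,0],[0,0,0,0.1,-1,0,0],[0,0,0,0.1,-1,0,0]]}}

```text
t: 19.98
ee_pos: [559.5, -76.2, 222.3]
orientation: [0.007, -3.141, 0.0]
ft_force: [-0.6, -0.2, -0.3]
width: 50.8
grasp_force: 0.0
```

```bash
python3 - <<'E'
from h import *
print(ctrl.get_obs()["ee_pos"])
a=np.load("top0.npz")["im"];im,d,c=grab("top");s0=np.load("side0.npz")["im"];s,_,_=grab("side")
f=lambda x,b:cv2.resize(x[b[0]:b[1],b[2]:b[3]],(390,290),interpolation=cv2.INTER_CUBIC)
bt=(165,250,220,334);bs=(240,300,262,343)
cv2.imwrite("pics/r1.png",np.vstack([np.hstack([f(a,bt),f(im,bt)]),np.hstack([f(s0,bs),f(s,bs)])])[:,:,::-1])
E
```

```text
[559.47337807 -76.18510194 222.29619215]
```

View pics/r1.png

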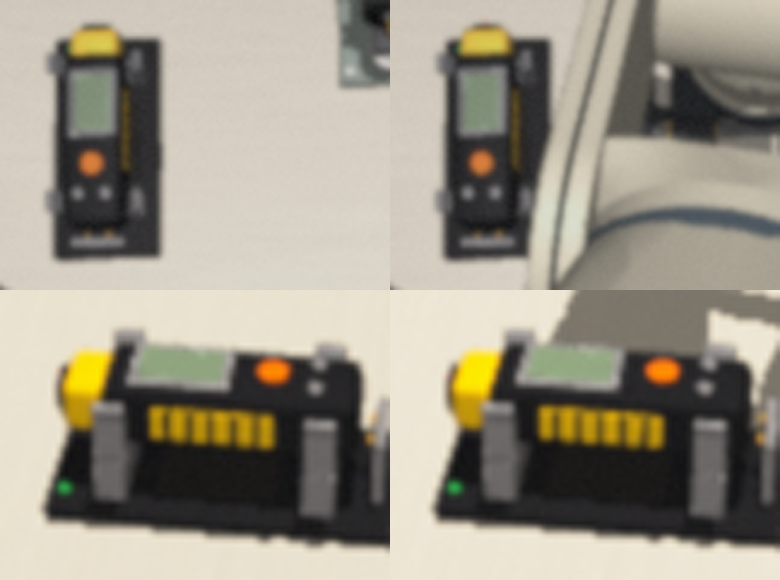

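Before (left) and after (right) match within a pixel in both views: the tachometer is home, lens the same way. On to the second pedal tap.

>>> {"fn": "servo_tool", "kwargs": {"rows": [[0,0,0,0.1,-1,0,0],[0,0,0,0.1,-1,0,0],[0,0,0,0.1,-1,0,0],[0,0,0,0.1,-1,0,0],[0,0,0,0.1,-1,0,0]]}}

```text
t: 20.7
ee_pos: [542.4, -272.4, 222.1]
orientation: [0.012, -3.141, -0.001]
ft_force: [0.7, 0.2, 0.4]
width: 0.3
grasp_force: 0.0
```

>>> {"fn": "servo_tool", "kwargs": {"rows": [[0,0,0,0,-0.215,0.0,0],[0,0,0,0,-0.215,0.25,0],[0,0,0,0,-0.215,0.5,0],[0,0,0,0,-0.215,0.735,0],[0,0,0,0,-0.215,0.735,0],[0,0,0,0,-0.215,0.735,0]]}}

```text
t: 21.45
ee_pos: [544.0, -315.4, 77.0]
orientation: [-0.016, 3.14, -0.001]
ft_force: [0.4, -0.2, 0.9]
width: 0.2
grasp_force: 0.0
```

>>> {"fn": "servo_tool", "kwargs": {"rows": [[0,0,0,0.03,-0.023,0,0],[0,0,0,0.03,-0.023,0.09,0],[0,0,0,0.03,-0.023,0.12,0],[0,0,0,0.03,-0.023,0.15,0],[0,0,0,0.03,-0.023,0.18,0],[0,0,0,0.03,-0.023,0.2,0],[0,0,0,0.03,-0.023,0.21,0],[0,0,0,0.03,-0.023,0.218,0],[0,0,0,0.03,-0.023,0.218,0],[0,0,0,0.03,-0.023,0.218,0]]}}

```text
t: 22.7
ee_pos: [538.3, -321.2, 34.7]
orientation: [-0.012, 3.139, -0.001]
ft_force: [-2.3, 5.6, 24.6]
width: 0.6
grasp_force: 12.5
```

At the stop again (34.7 mm, 24.6 N). Releasing and withdrawing.

>>> {"fn": "servo_tool", "kwargs": {"rows": [[0,0,0,0,0,-0.1,0],[0,0,0,0,0,-0.3,0],[0,0,0,0,0,-0.6,0],[0,0,0,0,0,-0.95,0],[0,0,0,0,0,-0.95,0],[0,0,0,0,0,-0.95,0],[0,0,0,0,0,-0.95,0],[0,0,0,0,0,-0.95,0]]}}

```text
t: 23.7
ee_pos: [535.7, -320.5, 219.8]
orientation: [0.013, -3.139, -0.003]
ft_force: [0.3, -0.5, -0.6]
width: 0.2
grasp_force: 0.0
```

```bash
python3 - <<'E'
from h import *
a,_,_=grab("side");b,_,_=grab("side")
w=np.s_[180:206,286:303]
s0=np.load("side0.npz")["im"]
print("wheel diff",np.abs(a[w].astype(int)-b[w]).mean(),"pedal diff vs start",np.abs(a[175:212,325:372].astype(int)-s0[175:212,325:372]).mean(), ctrl.get_obs()["ee_pos"])
cv2.imwrite("pics/f1.png",cv2.resize(a[160:300,220:420],None,fx=4,fy=4)[:,:,::-1])
E
```

```text
wheel diff 0.7390648567119156 pedal diff vs start 19.13935211807552 [ 536.13379723 -320.73061046  220.4398    ]
```

View pics/f1.png

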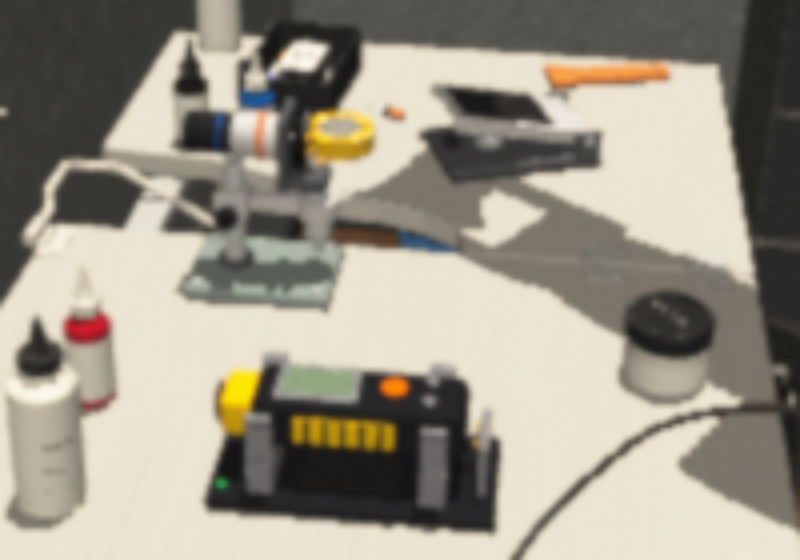

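The pedal is up at crop (515,115), the tachometer is home at (355,430), the wheel is still (only noise between frames), and the bystanders are in place. The pedal difference is the arm's shadow. Handing in.

```bash
python3 -c "from workcell import ctrl; print(ctrl.close_job())"
```

```text
the job is handed in; nothing more can be done
None
```

I handed the job in with every step done in order: pedal tapped to its stop, tachometer held still for over 3 s about 10 cm from the strip (beam aim worked out from the grasp), returned to its cradle lens the same way, pedal tapped to its stop again and the arm clear.

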